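# Rehang the lift-off door of an instrument cabinet

### The job

The wiped-down door of the small instrument cabinet is drying in the rack. Lift it out, hang it on the cabinet standing open by lowering both of its knuckles over the two hinge pins at once until it sits fully home, then let go and swing it shut against its bumper. Work gently: feel for the pins with light pressure, never force or ram the door against the cabinet, and leave the other things on the bench alone.

Things in the scene. Friction and masses are not known exactly. Their poses are not given: they have to be found in the camera images.
- cabinet: grey open-fronted cabinet fixed to the bench, 160 deep (its x) x 220 wide (its y) x 190 mm high; origin at the centre of its underside. Its front looks along its own -x; its y runs along the front from the hinge end (-y) to the free end (+y). A soft bumper (1.5 N/mm, gives 6 mm) at y = 72 to 88 mm stands 13 mm out of the front; a shut door lies against it, parallel to the front
- mark_low (a point): the same for the lower bracket and its equal pin, 110 mm straight below (washer top 30 mm over the bench, pin tip at 46 mm; upper pin tip at 156 mm). Both pins always stand off their marks by the same amount, 3 to 14 mm along +y, with no error along x or z
- mark_up (a point): zero end of the slot of the cabinet's adjustable steel hinge strip, at the top of the soft black washer (5 N/mm, gives 2 mm) on the upper bracket, 140 mm over the bench, 18 mm before the front; axes as the cabinet's. A vertical brass pin, 8 mm thick, rises 16 mm from there (last 2.5 mm tapered). The strip is clamped fast; its pin stands 3 to 14 mm from this mark along +y: how far must be felt for or seen
- door_grip (a point): mid-thickness point on the door's blue top band, 17 mm below the top edge, 55 mm from the hinge axis: a good place to pinch the door from above across its 10 mm thickness. Axes as the door's
- knuckle_low (a point): centre of the lower mouth of the lower knuckle, on the hinge axis, 18 mm above the door's lower edge; axes as the door's. Knuckles are steel rings of 19 mm outer diameter with a hole of about 10.6 mm, 20 mm high, open through. Fully home, this mouth rests on the lower bracket's washer
- knuckle_up (a point): centre of the lower mouth of the upper knuckle, on the hinge axis, 110 mm above the other one; both must meet their pins together, so the door must hang upright within about 1 degree. Pressing on a pin can turn the pinched door a little in the fingers
- door_edge (a point): middle of the door's free edge, 174 mm from the hinge axis, 92.5 mm above its lower edge
- rack: dark steel drying rack fixed to the bench, 90 x 110 mm; origin at the centre of its underside; slot along its y, 13 mm wide, floor at 12 mm, walls up to 52 mm. The door stands on the slot floor
- trainer: black 90 x 90 x 30 mm training block with a pink pad; bystander, origin at its underside
- bowl: steel bowl, 100 mm across, 40 mm high; bystander, origin at its underside
- bottle: blue bottle, 56 mm across, 130 mm high; bystander, origin at its underside
- door: loose door, stiff white panel with blue top band: 10 mm thick (x), 160 wide (y = 14 to 174 mm), 185 high (z = 0 to 185), 0.24 to 0.39 kg; origin on the hinge axis at the lower edge's height. z up, y from hinge axis to free edge, -x is the outside (flat black pull). Shut, its axes are the cabinet's; it opens counter-clockwise seen from above. Starts upright in the rack
Mind the look-alikes: they are no part of the job. There is more than one size of the door; the job needs the middle-sized.

How it is judged:
By the outcome, as a careful person would: the job done as asked, in the order asked, and still so for the second after the job is handed in, with the robot touching nothing.
It also fails if it takes over 72 s, if anything falls off the work surface, if the arm or the gripper's body presses on something with over 40 N, if the wrist force passes 120 N, or if a joint passes its speed limit or range.

### The arm

A 7-joint arm with a two-finger parallel gripper is mounted at the origin on the work surface. World frame = base frame: x ahead of the robot, y to its left, z up, the work surface at z = 0. Lengths are in m, angles in rad, forces in N, time in s.
With the tool pointing down it reaches from about 0.35 to 0.9 m from the base axis. Payload 19.9 kg.
Tool frame: the origin (TCP) lies between the finger pads; the fingertips stand 19 mm ahead of it and the grasp point (between the pads) is the TCP; z points along the fingers, y is the line along which they close (so a half turn about z gives the same grasp; the last joint's range is limited). The gripper opens to 94 mm and grips with 3 to 60 N. Pads are 16 mm wide; open, the fingers measure 119 mm over their backs; the gripper's body (75 mm by 177 mm) begins 78 mm behind the grasp point.
Start: joints at [1.288, 0.417, -0.01, 1.614, 0.005, 1.111, -0.053], TCP at [0.149, -0.607, 0.224] pointing down, gripper open.
Joint ranges: [-2.81, 2.81], [-0.39, 2.02], [-1.27, 1.25], [0.06, 2.57], [-1.19, 4.33], [0.19, 2], [-2.82, 2.82]. Speed limits (rad/s): [1.89, 1.89, 2.39, 2.39, 3.01, 3.01, 3.01].

### API

Orientations are given as a 3x3 rotation matrix whose columns are the frame's x, y, z axes.
In Python, from rig import robot gives the robot as it stands. Calls block until the motion is done:
- robot.move_ptp(position, orientation): joint-space move of the TCP to a pose.
- robot.move_linear(position, velocity=0.15, frame=None, threshold=None): straight line of the TCP; frame=None keeps the orientation; velocity is the mean speed in m/s. With threshold (N) it stops when the force on the tool has changed by that much, and returns True; else False.
- robot.goto_joints(angles): joint-space move.
- robot.gripper_to(opening): finger opening in m; the grip force is fixed at half the most; returns when the fingers have stopped.
- robot.pause(seconds).
- robot.ik(position, orientation): joint angles nearest the present ones, or None.
- robot.get_state(): the state.
- robot.grab_frame(name): name is "side" or "top"; returns the picture (480x640x3 uint8, red, green, blue); there is no depth.
- robot.camera_info(name): a dict with "fx", "fy", "cx", "cy" (pixels), "rvec" (rotation vector, rad) and "tvec" (3), from world to camera coordinates, as OpenCV has them. Camera axes: x right, y down, z forward; pixel columns grow to the right and rows downward; lengths in m; the calibration is good to about 2 mm. A picture is of the moment at which its call begins. camera_info takes no time and is no camera call.
A pose or a line that the arm cannot do raises robot.PlanningError and nothing moves.
- robot.sign_off(): hands the job in; it is judged then, once.
The state is a dict: "time": time; "qpos": joint angles; "joint_vel": joint speeds; "effort": joint torques, N m; "ee_pos": TCP position; "tool_rot": TCP orientation; "force": force on the tool from outside, world axes, zero at the start; "moment": the same for the moment, N m; "opening": finger opening in m; "grasp_force": force on a finger pad.
Only numpy, scipy, OpenCV 4.12 (cv2) and the standard library are available. Lean on these libraries where they do the work, as an engineer would, in place of code of your own. Each camera call takes 0.05 s, during which the arm holds its last target. There are 200 camera calls.

## Working session

There is one attempt and no reset: what is moved stays moved. The work goes in short steps, each a Python script; the robot and the scene stay as the last script left them, time stands still between calls to the robot, and variables do not carry over. Pictures are saved under pics/ and viewed, at most 10 in all, crops included, and the job is handed in when it is done.

```bash
mkdir -p pics; ls; python3 - <<'E'
from rig import robot
import cv2
for n in("side","top"):
    cv2.imwrite(f"pics/{n}0.png",robot.grab_frame(n)[:,:,::-1]); print(robot.camera_info(n))
E
```

```text
pics
{'fx': 566.7532371170107, 'fy': 566.7532371170107, 'cx': 319.5777913972691, 'cy': 241.19746751230477, 'rvec': array([ 2.22706423, -0.07491297,  0.04378409]), 'tvec': array([-0.43735159,  0.20111588,  0.97212159])}
{'fx': 612.283445876715, 'fy': 612.283445876715, 'cx': 314.97416421836056, 'cy': 239.0697791429335, 'rvec': array([ 2.1993056 , -2.16956636,  0.04054974]), 'tvec': array([0.12923896, 0.44195659, 1.26124032])}
```

View pics/side0.png

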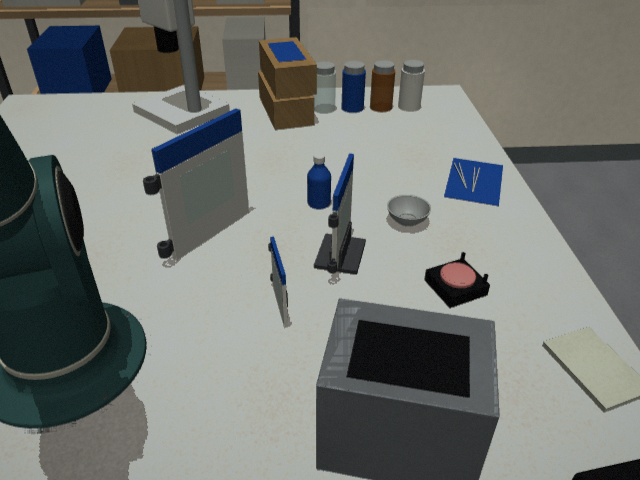

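View pics/top0.png

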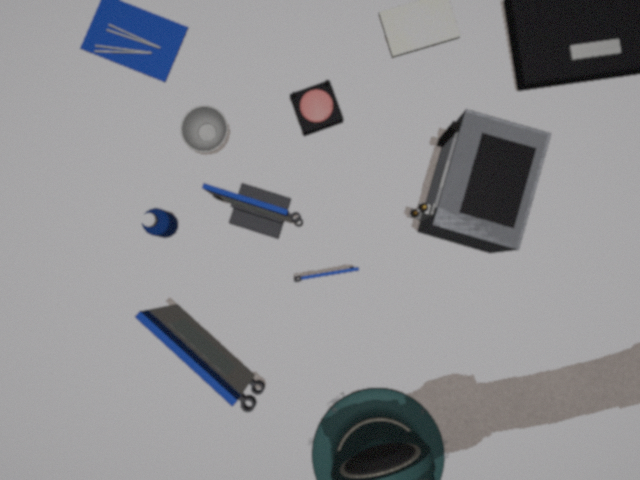

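The top view shows the middle door in the rack, from about (205,186) to (297,220), with its knuckles on the right. The cabinet front faces left, and its pins are near (415-425,210). I'll enlarge both.

```bash
cat > h.py <<'E'
from rig import robot
import cv2, numpy as np
from scipy.optimize import least_squares
def cam(n):
    c=robot.camera_info(n); K=np.array([[c['fx'],0,c['cx']],[0,c['fy'],c['cy']],[0,0,1]]); return K,c['rvec'],c['tvec']
def proj(n,P):
    K,r,t=cam(n); return cv2.projectPoints(np.atleast_2d(np.array(P,float)),r,t,K,None)[0][:,0]
def ray(n,uv,z):
    K,r,t=cam(n); R=cv2.Rodrigues(r)[0]; d=R.T@np.linalg.solve(K,[*uv,1]); o=-R.T@t
    return o+d*(z-o[2])/d[2]
def crop(n,x,y,w,h,s,f,img=None):
    im=robot.grab_frame(n) if img is None else img
    cv2.imwrite(f,cv2.resize(im[y:y+h,x:x+w,::-1],None,fx=s,fy=s,interpolation=cv2.INTER_CUBIC))
def Rz(a): c,s=np.cos(a),np.sin(a); return np.array([[c,-s,0],[s,c,0],[0,0,1]])
E
python3 - <<'E'
from h import *
t=cv2.imread('pics/top0.png')[:,:,::-1]; s=cv2.imread('pics/side0.png')[:,:,::-1]
crop('top',400,100,160,156,5,'a.png',t)
crop('top',190,170,130,80,6,'b.png',t)
a=cv2.imread('a.png');cv2.imwrite('pics/topcab.png',a[:600])
b=cv2.imread('b.png');cv2.imwrite('pics/topdoor.png',b)
crop('side',300,140,80,150,4,'pics/sidedoor.png',s)
for n in('top','side'):
    K,r,tt=cam(n);print(n,-cv2.Rodrigues(r)[0].T@tt)
E
```

```text
top [0.36983553 0.11156557 1.28589668]
side [ 0.38743648 -0.6754198   0.75527841]
```

View pics/topcab.png

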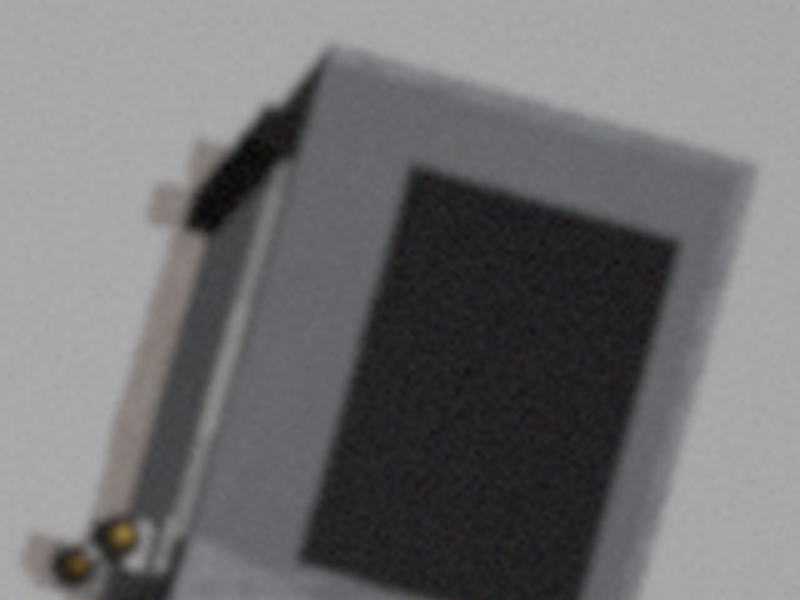

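View pics/topdoor.png

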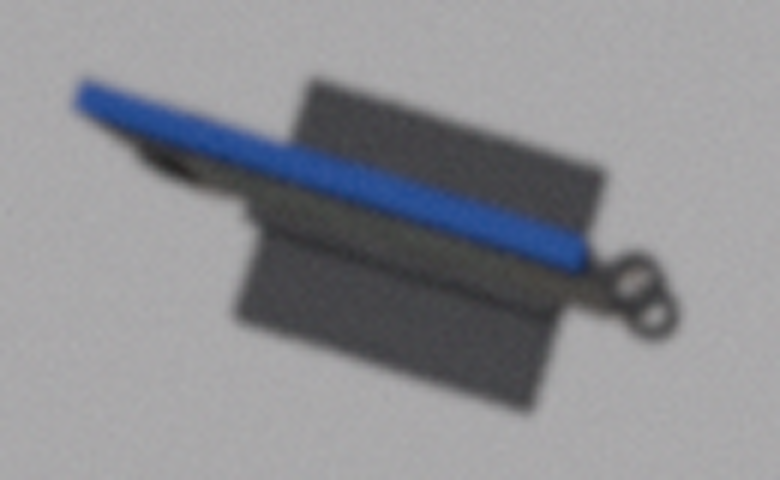

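View pics/sidedoor.png

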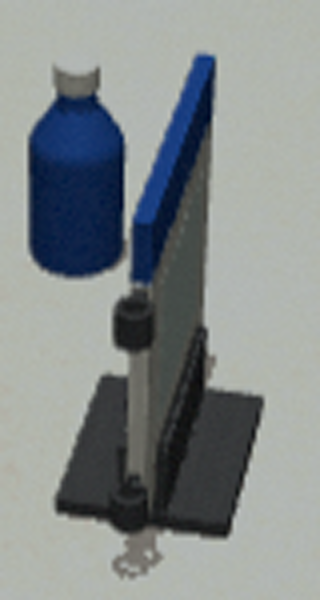

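The crops show both pins and both knuckles:
- **Pins (topcab crop):** upper (122,534), lower (75,565).
- **Knuckle rings (topdoor crop):** upper (638,282), lower (655,310).
- **Door top edge (topdoor crop):** from (85,78) to (592,235).

The side view shows the door upright, and nothing blocks its top.

```bash
python3 - <<'E'
from h import *
np.set_printoptions(precision=4,suppress=True)
pc=lambda u,v:((u+.5)/5-.5+400,(v+.5)/5-.5+100)
pd=lambda u,v:((u+.5)/6-.5+190,(v+.5)/6-.5+170)
print('pins',ray('top',pc(122,534),.156),ray('top',pc(75,565),.046))
f,b=ray('top',pc(332,45),.19),ray('top',pc(755,165),.19); d=b-f
h=ray('top',(418,232),.19)
print('cab',f,b,h,np.linalg.norm(d),'yaw',np.degrees(np.arctan2(d[1],d[0])),'from front',np.degrees(np.arctan2(*(f-h)[1::-1]))-90)
print('kn',ray('top',pd(638,282),.160),ray('top',pd(655,310),.050))
l,r=ray('top',pd(85,78),.197),ray('top',pd(592,235),.197); e=l-r
print('door',l,r,np.linalg.norm(e),'yaw',np.degrees(np.arctan2(e[1],e[0]))-90)
# side checks: knuckle up top centre / low
S=lambda u,v:((u+.5)/4-.5+300,(v+.5)/4-.5+140)
print('side kn',ray('side',S(134,306),.160),ray('side',S(128,492),.050))
print(robot.get_state()['tool_rot'])
E
```

```text
pins [ 0.4954 -0.0681  0.156 ] [ 0.4947 -0.0666  0.046 ]
cab [ 0.67   -0.1375  0.19  ] [ 0.6277 -0.289   0.19  ] [ 0.4455 -0.0522  0.19  ] 0.15727207210424068 yaw -105.61429048643411 from front -110.82086652712366
kn [0.4732 0.1683 0.16  ] [0.4739 0.1679 0.05  ]
door [0.529  0.3331 0.197 ] [0.4837 0.1804 0.197 ] 0.159303471178244 yaw -16.537718325936495
side kn [0.4741 0.1671 0.16  ] [0.4733 0.1667 0.05  ]
[[ 0.9712  0.2384 -0.0003]
 [ 0.2384 -0.9712  0.0011]
 [-0.0001 -0.0011 -1.    ]]
```

```bash
cat >> h.py <<'E'
PIN=np.array([.4950,-.0674]); A0=np.radians(-16.5)
def tool(a,flip=False):   # door yaw a -> tool pointing down, y across the door
    R=np.column_stack([Rz(a)[:,1],Rz(a)[:,0],[0,0,-1]]); 
    return R@np.diag([-1,-1,1]) if flip else R
def show():
    s=robot.get_state(); print(round(s['time'],2),np.round(s['ee_pos'],4),'F',np.round(s['force'],2),'M',np.round(s['moment'],2),'op',round(s['opening'],4),round(s['grasp_force'],1)); return s
E
python3 - <<'E'
from h import *
K=np.array([.4736,.168]); yd=Rz(A0)[:2,1]; G=K+.075*yd
H=PIN+.075*yd; 
for fl in(0,1):
    for p in([*G,.38],[*G,.18],[*H,.25]): 
        q=robot.ik(p,tool(A0,fl)); print(fl,None if q is None else np.round(q,2))
R=tool(A0,0)
p=robot.get_state()['ee_pos']; 
robot.move_linear([p[0],p[1],.36],velocity=.3)
q0,q1=robot.ik([*G,.36],tool(A0,0)),robot.ik([*G,.36],tool(A0,1)); q=np.array(robot.get_state()['qpos'])
fl=int(np.abs(np.array(q1)-q).max()<np.abs(np.array(q0)-q).max()); print('flip',fl)
robot.move_ptp([*G,.36],tool(A0,fl)); robot.gripper_to(.05)
show()
print(robot.move_linear([*G,.18],velocity=.1,threshold=6)); show()
crop('top',170,130,200,150,4,'pics/g1.png')
E
```

```text
0 [ 0.23  0.27 -0.91  1.56  0.22  1.41 -0.98]
0 [ 0.19  0.48 -0.9   1.82  0.43  1.05 -1.16]
0 [ 0.59  0.27 -0.77  1.83  0.21  1.12 -0.54]
1 [ 0.35  0.33 -1.08  1.56  0.29  1.43  2.1 ]
1 [ 0.31  0.56 -1.08  1.82  0.55  1.1   1.88]
1 [ 0.82  0.37 -1.08  1.83  0.35  1.16  2.47]
flip 0
4.72 [0.4949 0.2399 0.36  ] F [-0.69  0.62  0.07] M [-0.04 -0.01 -0.02] op 0.0504 0.0
False
6.67 [0.4951 0.24   0.1804] F [-0.06  0.43 -0.33] M [-0.03 -0.04 -0.06] op 0.0503 0.0
```

```bash
python3 - <<'E'
from h import *
robot.gripper_to(0.0); s=show(); p=np.array(s['ee_pos'])
robot.move_linear(p+[0,0,.09],velocity=.08); show()
yd=Rz(A0)[:2,1]; H=PIN+.075*yd
p2=np.array([*H,.27]); robot.move_linear(p2,velocity=.15); robot.pause(.3); show()
im=robot.grab_frame('top'); crop('top',340,150,130,100,6,'pics/h1.png',im)
E
```

```text
7.42 [0.4949 0.2399 0.18  ] F [-0.5  -0.8   0.03] M [-0.1  -0.11  0.07] op 0.0099 30.0
8.7 [0.4948 0.2397 0.2695] F [-0.02 -0.74 -3.26] M [-0.11 -0.08 -0.03] op 0.0098 30.0
10.72 [0.5163 0.0049 0.2701] F [ 0.15  4.92 -0.89] M [ 1.6   0.03 -0.08] op 0.0098 30.0
```

View pics/h1.png

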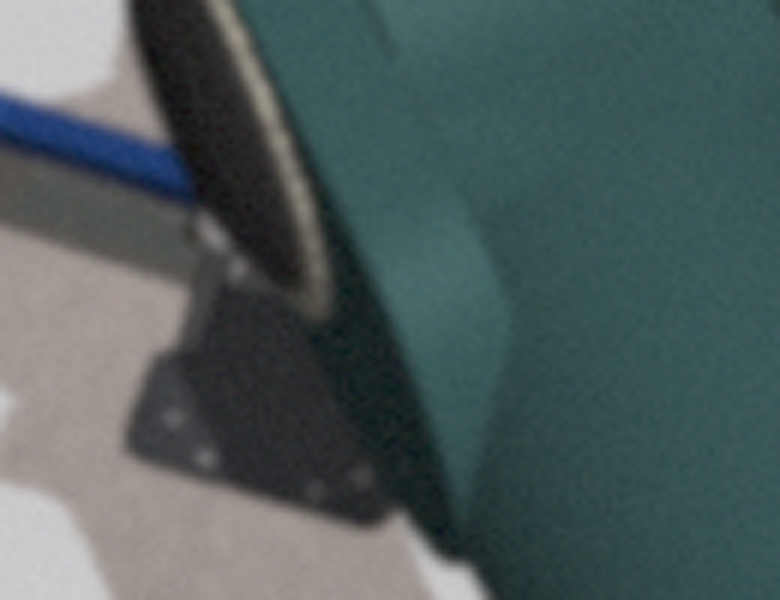

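The 4.9 N force shows that the low knuckle touched the upper bracket, because I came in too high. The low knuckle has to pass under the upper bracket, so I'll back off, lower the door and check how it hangs.

```bash
python3 - <<'E'
from h import *
yd=Rz(A0)[:2,1]; H=PIN+.075*yd
robot.move_linear([*(H+.08*yd),.27],velocity=.1); show()
robot.move_linear([*(H+.08*yd),.205],velocity=.1); robot.pause(.2);s=show()
im=robot.grab_frame('side'); crop('side',300,170,180,150,4,'pics/s2.png',im); cv2.imwrite('s2.png',im[:,:,::-1])
im=robot.grab_frame('top'); cv2.imwrite('t2.png',im[:,:,::-1])
# predicted pixels in the crop for an undisturbed grasp
P=np.array(s['ee_pos']); D=lambda x,y,z:P+[*(Rz(A0)[:2,:2]@[x,y-.075]),z-.168]
q=proj('side',[D(0,0,.148),D(0,0,.038),D(-.005,.014,.185),D(.005,.014,.185),D(-.005,.174,.185),D(.005,.174,.185),D(-.005,.014,0)])
print(np.round((q+.5-[300,170])*4-.5))
E
```

```text
11.72 [0.539  0.0805 0.2699] F [-0.35 -0.69 -3.98] M [-0.16 -0.08  0.02] op 0.0099 30.0
12.72 [0.5393 0.0813 0.2055] F [-0.1   0.35 -3.5 ] M [-0.13 -0.04  0.03] op 0.0102 30.0
[[281. 359.]
 [266. 558.]
 [279. 261.]
 [305. 265.]
 [333.  50.]
 [355.  53.]
 [255. 597.]]
```

View pics/s2.png

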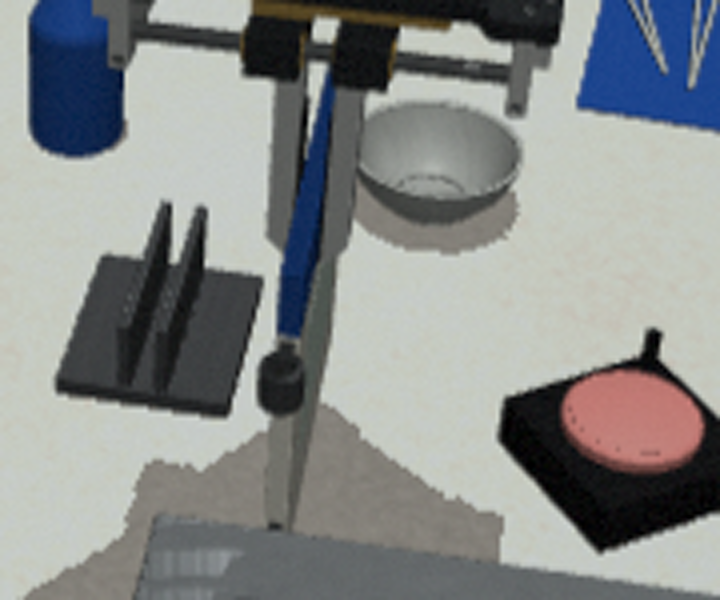

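The door still sits about where predicted: the upper knuckle is at (283,362), predicted (281,359). The lower knuckle is hidden behind the cabinet, so I'll back up a little to check the tilt.

```bash
python3 - <<'E'
from h import *
yd=Rz(A0)[:2,1]; H=PIN+.075*yd
robot.move_linear([*(H+.09*yd),.285],velocity=.12); robot.pause(.2); s=show()
P=np.array(s['ee_pos']); D=lambda x,y,z:P+[*(Rz(A0)[:2,:2]@[x,y-.075]),z-.168]
pts=[D(0,0,.148),D(0,0,.038),D(-.005,.014,.185),D(.005,.014,.185),D(-.005,.014,0),D(.005,.014,0)]
q=proj('side',pts); c=q.mean(0).astype(int)-[45,50]; print(c)
im=robot.grab_frame('side'); crop('side',c[0],c[1],90,100,6,'pics/s3.png',im)
print(np.round((q+.5-c)*6-.5))
E
```

```text
13.85 [0.5417 0.0906 0.2844] F [ 0.35 -0.19 -2.71] M [-0.14 -0.07  0.01] op 0.0101 30.0
[327 187]
[[283. 170.]
 [257. 502.]
 [280.  14.]
 [321.  18.]
 [239. 571.]
 [274. 576.]]
```

View pics/s3.png

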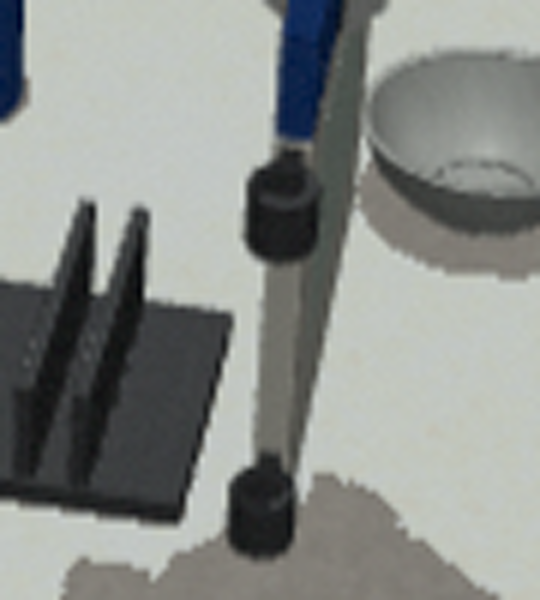

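```bash
python3 - <<'E'
from h import *
P=np.array([.5417,.0906,.2844]); R0=Rz(A0)
def pts(th,dy,dz,dx,P,y0=.075,z0=.168):
    t=np.linspace(0,2*np.pi,73); T=cv2.Rodrigues(np.array([th,0,0.]))[0]
    out=[]
    for z in(.128,.018):
        c=np.array([.0095*np.cos(t)+dx,.0095*np.sin(t)+dy-y0,0*t+z-z0+dz]); c2=c+[[0],[0],[.02]]
        W=(R0@T@np.hstack([c,c2])).T+P
        q=proj('side',W); out+=[q[:,0].min(),q[:,0].max(),q[:73,1].max()]
    return np.array(out)
u=lambda x:(x+.5)/6-.5+327; v=lambda y:(y+.5)/6-.5+187
obs=[u(247),u(321),v(262),u(229),u(296),v(558)]
print(obs,pts(0,0,0,0,P))
for dzfix in (0,.0013):
  f=least_squares(lambda p:pts(p[0],p[1],dzfix,p[2],P)-obs,[0,0,0]); print(np.degrees(f.x[0]),f.x[1:],f.fun)
# rack control
u=lambda x:(x+.5)/4-.5+300; v=lambda y:(y+.5)/4-.5+140
o2=[u(112.5),u(155),v(350),u(108),u(147),v(532)]
K=np.array([.4736,.168,.012])
f=least_squares(lambda p:pts(p[0],p[1],0,p[2],K,0,0)-o2,[0,0,0]); print('rack',np.degrees(f.x[0]),f.x[1:],f.fun)
E
```

```text
[367.75, 380.0833333333333, 230.25, 364.75, 375.9166666666667, 279.5833333333333] [366.72005118 380.0701644  229.30787845 362.99754827 375.32356082
 283.38087813]
5.164970045132398 [3.50239011e-03 7.02902066e-05] [-0.48952596  0.23771656 -0.01366681 -0.27623178  0.53659183 -0.00270533]
5.271909980399297 [0.00214024 0.00019577] [-0.50723323  0.24276312 -0.01492021 -0.27810694  0.5518943  -0.00182514]
rack -0.5386834822272384 [ 0.00107411 -0.00024128] [-0.14338494 -0.21178587 -0.1183025   0.10823918  0.26918453  0.11343692]
```

The fit gives a tilt of about 5° from that bump. I'll set the door back into the rack slot so it stands upright, then grip it again.

```bash
python3 - <<'E'
from h import *
G=np.array([.4949,.2399])
robot.move_linear([*G,.285],velocity=.15); 
robot.move_linear([*G,.205],velocity=.1)
print(robot.move_linear([*G,.181],velocity=.02,threshold=2.5)); show()
robot.gripper_to(.022); robot.pause(.4)
robot.move_linear([*G,.18],velocity=.05); robot.pause(.2); show()
robot.gripper_to(0.); show()
robot.move_linear([*G,.285],velocity=.1); 
yd=Rz(A0)[:2,1]; H=PIN+.075*yd
robot.move_linear([*(H+.09*yd),.285],velocity=.15); robot.pause(.2); s=show()
im=robot.grab_frame('side'); crop('side',327,187,90,100,6,'pics/s4.png',im)
E
```

```text
True
16.98 [0.4949 0.24   0.1844] F [0.68 1.07 4.57] M [-0.13 -0.27 -0.05] op 0.0096 30.0
18.26 [0.4949 0.2399 0.18  ] F [ 0.64 -1.34  0.1 ] M [-0.04 -0.03 -0.01] op 0.0222 0.0
18.61 [0.4949 0.2399 0.18  ] F [-0.27 -0.5   0.85] M [-0.12 -0.17 -0.02] op 0.01 30.0
21.2 [0.5417 0.0915 0.2851] F [ 0.94  0.16 -3.42] M [-0.19 -0.02  0.03] op 0.0098 30.0
```

View pics/s4.png

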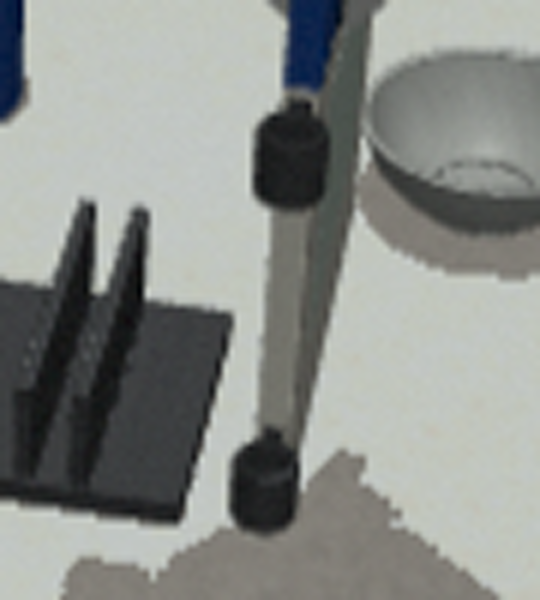

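The door hangs straighter now. The upper ring spans columns 254-330 with its bottom at row 211, and the lower spans 231-299 with its bottom at 534. I'll fit that.

```bash
python3 - <<'E'
from h import *
P=np.array([.5417,.0915,.2851]); R0=Rz(A0)
def pts(p,dz):
    t=np.linspace(0,2*np.pi,73); T=cv2.Rodrigues(np.array([p[0],p[3],0.]))[0]; out=[]
    for z in(.128,.018):
        c=np.array([.0095*np.cos(t)+p[2],.0095*np.sin(t)+p[1]-.075,0*t+z-.168+dz])
        W=(R0@T@np.hstack([c,c+[[0],[0],[.02]]])).T+P
        q=proj('side',W); out+=[q[:,0].min(),q[:,0].max(),q[:73,1].max()]
    return np.array(out)
u=lambda x:(x+.5)/6-.5+327; v=lambda y:(y+.5)/6-.5+187
obs=[u(254),u(330),v(211),u(231),u(299),v(534)]
for dz in(0,.001): f=least_squares(lambda p:pts(p,dz)-obs,[0,0,0,0]); print(np.degrees(f.x[[0,3]]),f.x[1:3],f.fun)
E
```

```text
[-0.0287085   0.07115471] [0.01825209 0.00029326] [-0.31157287  0.19559062  0.00908321 -0.3637585   0.47905991 -0.02603932]
[0.08553883 0.07911676] [0.01696125 0.00040989] [-0.32376445  0.20448949  0.00954066 -0.36994615  0.48851418 -0.02693252]
```

```bash
python3 - <<'E'
from h import *
im=robot.grab_frame('top'); P=np.array(robot.get_state()['ee_pos'])
D=lambda x,y,z:P+[*(Rz(A0)[:2,:2]@[x,y-.075]),z-.168]
q=proj('top',[D(-.005,.174,.185),D(.005,.174,.185)]); print(q, proj('top',[D(0,.192,.185),D(0,.174,.197)])-proj('top',[D(0,.174,.185)]))
c=q.mean(0).astype(int)-[50,50]; crop('top',c[0],c[1],110,90,7,'pics/t4.png',im); print(c,np.round((q+.5-c)*7-.5))
E
```

```text
[[280.70289482 152.00298446]
 [282.55003851 146.17613755]] [[-10.55059683  -3.22465249]
 [ -0.53981323  -1.51133186]]
[231  99] [[351. 374.]
 [364. 333.]]
```

View pics/t4.png

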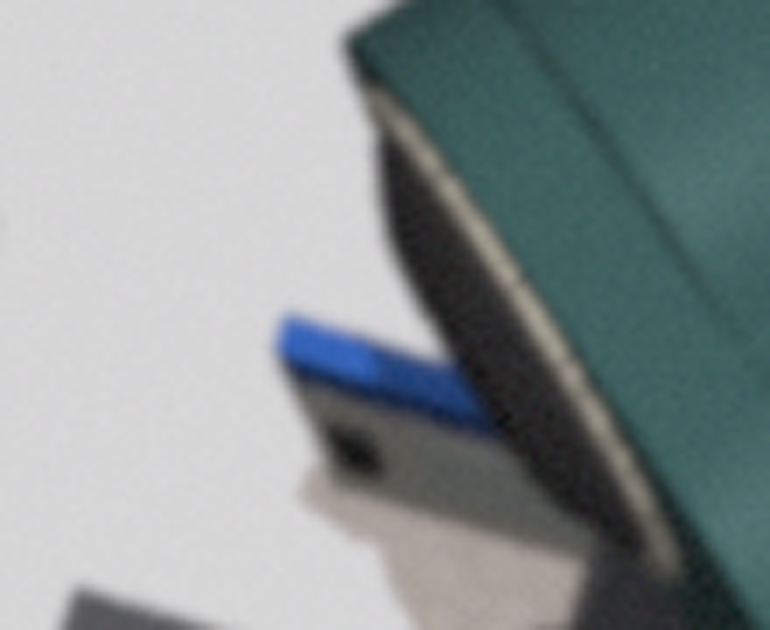

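The top view shows the free-end corners at (290,316) and (279,352). That is 17.8 mm further along than predicted, which agrees with the side view. The door slid in the slot and is now pinched about 57 mm from the hinge axis, upright. Next I'll approach at the right height and feel for the pins.

```bash
python3 - <<'E'
from h import *
yd=Rz(A0)[:2,1]; H=PIN+.0572*yd
robot.move_linear([*(H+.085*yd),.205],velocity=.12)
print(robot.move_linear([*(H+.03*yd),.205],velocity=.1,threshold=5))
hit=robot.move_linear([*H,.205],velocity=.06,threshold=4); print(hit); robot.pause(.3); show()
if not hit:
    print(robot.move_linear([*H,.1815],velocity=.015,threshold=3)); show()
E
```

```text
False
False
23.79 [ 0.5113 -0.0123  0.205 ] F [ 0.12  0.29 -4.09] M [-0.12  0.01 -0.06] op 0.0094 30.0
True
24.66 [ 0.5112 -0.013   0.1931] F [ 1.87 -1.1  -2.36] M [-0.68 -0.72  0.18] op 0.0099 30.0
```

Contact came at z=.193, which is inside the taper, so the door is nearly aligned. I'll descend compliantly, shifting along the lateral force.

```bash
cat >> h.py <<'E'
def F(n=6):
    L=[]
    for _ in range(n): L.append(robot.get_state()['force']); robot.pause(.02)
    return np.mean(L,0)
def comply(z_end,xy,step=.0012,base=(0,0,-3.5),gain=.00025,fmax=6,n=25):
    z=robot.get_state()['ee_pos'][2]; xy=np.array(xy,float)
    for i in range(n):
        f=F()-base; print(np.round(xy*1e3,2),round(z*1e3,2),np.round(f,2))
        if z<=z_end: break
        if np.linalg.norm(f[:2])>.8: xy=xy+np.clip(gain*f[:2],-.0008,.0008)
        if f[2]<3: z=max(z-step,z_end)
        elif f[2]>fmax: z+=.0008
        robot.move_linear([*xy,z],velocity=.02)
    return xy,z
E
python3 - <<'E'
from h import *
comply(.1815,robot.get_state()['ee_pos'][:2],n=14); show()
E
```

```text
[511.15 -12.98] 193.09 [ 2.38 -1.65  1.13]
[511.75 -13.39] 191.89 [ 1.09 -1.7  -1.08]
[512.02 -13.81] 190.69 [-0.07 -0.22 -0.1 ]
[512.02 -13.81] 189.49 [-0.2  -0.11 -0.05]
[512.02 -13.81] 188.29 [-0.12 -0.03 -0.03]
[512.02 -13.81] 187.09 [-0.1  -0.09 -0.13]
[512.02 -13.81] 185.89 [ 0.37  0.19 -0.25]
[512.02 -13.81] 184.69 [-0.78  0.27 -0.23]
[511.83 -13.75] 183.49 [ 0.41 -0.29 -0.42]
[511.83 -13.75] 182.29 [-0.06 -0.12 -0.46]
[511.83 -13.75] 181.5 [ 0.33 -0.62 -0.25]
28.26 [ 0.5118 -0.0138  0.1815] F [ 0.94 -0.78 -4.49] M [-0.25 -0.12  0.03] op 0.0102 30.0
```

The door is down over both pins with almost no force. I'll seat it on the washers, let go, and plan the push.

```bash
python3 - <<'E'
from h import *
p=robot.get_state()['ee_pos']; print(robot.move_linear([p[0],p[1],.178],velocity=.01,threshold=2.5)); show()
robot.gripper_to(.03); robot.pause(.3); s=show(); p=np.array(s['ee_pos'])
robot.move_linear([p[0],p[1],.26],velocity=.15,threshold=8); robot.gripper_to(0.); show()
C=np.array([.4956,-.0686])
q=robot.get_state()['qpos']; print(np.round(q,2))
for fl in(0,1):
  for d in(0,45,90):
    a=A0-np.radians(d); X=C+Rz(a)[:2,:2]@[-.0175,.12]; k=robot.ik([*X,.15],tool(a,fl)); print(fl,d,np.round(X,3),None if k is None else np.round(k,2))
im=robot.grab_frame('side'); b=(im[...,2]>90)&(im[...,0]<60)
P=proj('side',[[*(C+.0572*Rz(A0)[:2,1]),.197]])[0]; print(P)
for w in range(0,175,25):
    m=proj('side',[[*(C+Rz(A0)[:2,:2]@[0,.014+w*.9/1000+.002]),.194]])[0]; print(np.round(m),im[int(m[1]),int(m[0])],end=' ')
E
```

```text
True
28.57 [ 0.5119 -0.0137  0.179 ] F [1.59 0.41 3.79] M [-0.19 -0.38  0.03] op 0.0097 30.0
29.4 [ 0.5114 -0.0139  0.1787] F [ 0.14 -0.12  0.11] M [-0.09 -0.08 -0.02] op 0.0297 0.0
30.71 [ 0.5114 -0.0139  0.26  ] F [-0.8  -0.37 -0.38] M [-0.02 -0.06 -0.01] op 0.0002 0.0
[ 0.92  0.39 -1.18  1.82  0.39  1.2  -0.67]
0 0 [0.513 0.051] [ 0.67  0.53 -1.06  1.93  0.54  1.01 -0.92]
0 45 [0.593 0.004] [ 0.55  0.57 -0.82  1.74  0.48  1.04 -1.51]
0 90 [ 0.616 -0.086] [ 0.55  0.57 -0.64  1.67  0.38  1.03 -2.07]
1 0 [0.513 0.051] [ 0.69  0.54 -1.08  1.93  0.56  1.02  2.21]
1 45 [0.593 0.004] [ 0.79  0.82 -1.27  1.74  0.84  1.24  1.37]
1 90 [ 0.616 -0.086] [ 0.89  0.85 -1.24  1.66  0.84  1.26  0.75]
[368.52217187 263.19053745]
[364. 282.] [12 41 82] [367. 272.] [16 43 89] [369. 263.] [16 43 88] [371. 254.] [15 41 87] [373. 246.] [48 63 88] [375. 237.] [93 93 93] [377. 229.] [93 94 93]
```

Washer contact came at z=.179 (expected .180), and the image shows the blue band where a fully home door puts it. Now I'll swing it shut.

```bash
python3 - <<'E'
from h import *
C=np.array([.4956,-.0686]); r=.12
def X(d,x): a=A0-np.radians(d); return C+Rz(a)[:2,:2]@[x,r],tool(a)
xy,T=X(0,-.06); p=robot.get_state()['ee_pos']
robot.move_linear([*xy,.26],velocity=.15); robot.move_linear([*xy,.15],velocity=.15,threshold=8); f0=F(); 
xy,T=X(0,-.0175); print('touch',robot.move_linear([*xy,.15],velocity=.05,threshold=4))
for d in range(8,81,8):
    xy,T=X(d,-.0175); h=robot.move_linear([*xy,.15],velocity=.06,frame=T,threshold=10)
    f=np.array(robot.get_state()['force'])-f0; print(d,h,np.round(f,1))
    if h: break
show()
E
```

```text
touch False
8 False [-1.  -0.2  0.4]
16 False [-0.1 -0.5  0.3]
24 False [-0.4 -0.1  0.1]
32 False [-1.1  0.8  0.3]
40 False [0.6 0.8 0. ]
48 False [0.  0.1 1.5]
56 False [-0.8  0.  -0.2]
64 False [ 0.  -0.1  0.6]
72 False [-0.6 -0.   0.5]
80 False [ 0.1 -0.1  0.2]
37.8 [ 0.6167 -0.0641  0.15  ] F [ 0.27 -0.   -0.11] M [-0.   -0.04 -0.01] op 0.0006 0.0
```

```bash
python3 - <<'E'
from h import *
C=np.array([.4956,-.0686]); r=.12
def X(d,x): a=A0-np.radians(d); return C+Rz(a)[:2,:2]@[x,r],tool(a)
f0=F()
for d in np.arange(81,98,.7):
    xy,T=X(d,-.0175); robot.move_linear([*xy,.15],velocity=.03,frame=T)
    f=F(4)-f0; n=f[:2]@-Rz(A0-np.radians(d))[:2,0]
    if d>85: print(round(d,1),round(n,2),end='; ')
    if n>1.8: break
show()
# where is the blue band? top-view mean direction of blue pixels close to the hinge
for c in('side','top'):
    im=robot.grab_frame(c).astype(int); m=(im[...,2]-im[...,0]>35)&(im[...,2]-im[...,1]>20)
    for d in(0,70,80,85,90,d):
        a=A0-np.radians(d); s=[]
        for y in np.linspace(.02,.17,16):
            u,v=np.round(proj(c,[[*(C+Rz(a)[:2,:2]@[0,y]),.197]])[0]).astype(int); s.append(int(m[v,u]))
        print(c,round(d,1),s)
E
```

```text
85.2 -0.04; 85.9 -0.12; 86.6 -0.02; 87.3 0.08; 88.0 0.01; 88.7 -0.22; 89.4 -0.35; 90.1 2.31; 42.33 [ 0.6157 -0.0858  0.15  ] F [ 2.06  2.97 -0.09] M [ 0.63 -0.11  0.04] op 0.0005 1.3
side 0 [0, 0, 0, 0, 0, 0, 0, 0, 0, 0, 0, 0, 0, 0, 0, 0]
side 70 [0, 0, 0, 0, 0, 0, 0, 0, 0, 0, 0, 0, 0, 0, 0, 0]
side 80 [0, 0, 0, 0, 0, 0, 0, 0, 0, 0, 0, 0, 0, 0, 0, 0]
side 85 [0, 0, 0, 0, 0, 0, 0, 0, 0, 0, 0, 0, 0, 0, 0, 0]
side 90 [1, 1, 1, 1, 1, 0, 0, 0, 0, 0, 0, 0, 0, 0, 0, 0]
side 90.1 [1, 1, 1, 1, 1, 0, 0, 0, 0, 0, 0, 0, 0, 0, 0, 0]
top 0 [0, 0, 0, 0, 0, 0, 0, 0, 0, 0, 0, 0, 0, 0, 0, 0]
top 70 [0, 0, 0, 0, 0, 0, 0, 0, 0, 0, 0, 0, 0, 0, 0, 0]
top 80 [1, 1, 1, 0, 0, 0, 0, 0, 0, 0, 0, 0, 0, 0, 0, 0]
top 85 [1, 1, 1, 1, 1, 1, 0, 0, 0, 0, 0, 0, 0, 0, 0, 0]
top 90 [1, 1, 1, 1, 1, 1, 1, 1, 0, 0, 0, 0, 0, 0, 0, 0]
top 90.1 [1, 1, 1, 1, 1, 1, 1, 1, 0, 0, 0, 0, 0, 0, 0, 0]
```

The bumper is felt at 90.1° with about 2 N. I'll withdraw slowly and check that the door stays shut.

```bash
python3 - <<'E'
from h import *
C=np.array([.4956,-.0686]); a=A0-np.radians(90); n=-Rz(a)[:2,0]
p=np.array(robot.get_state()['ee_pos'])
robot.move_linear([*(p[:2]+.006*n),.15],velocity=.01); robot.move_linear([*(p[:2]+.06*n),.15],velocity=.1)
robot.move_linear([*(p[:2]+.08*n),.36],velocity=.25)
robot.move_ptp([.35,.40,.40],tool(A0)); robot.pause(.5); show()
for c in('side','top'):
    im=robot.grab_frame(c).astype(int); m=(im[...,2]-im[...,0]>35)&(im[...,2]-im[...,1]>20)
    for d in(80,85,88,89,90,91,92):
        b=A0-np.radians(d); s=[]
        for y in np.linspace(.02,.17,16):
            u,v=np.round(proj(c,[[*(C+Rz(b)[:2,:2]@[0,y]),.197]])[0]).astype(int); s.append(int(m[v,u]))
        print(c,d,s)
    if c=='top':
        mm=m.astype(np.uint8); k,l,st,ce=cv2.connectedComponentsWithStats(mm)
        u,v=proj(c,[[*(C+Rz(a)[:2,:2]@[0,.09]),.197]])[0].astype(int)
        i=l[v,u]; ys,xs=np.nonzero(l==i); print(i,st[i])
        W=np.array([ray('top',(x,y),.197)[:2] for x,y in zip(xs,ys)]); vx,vy,*_=cv2.fitLine(W.astype(np.float32),cv2.DIST_L2,0,.01,.01).ravel(); print('blue dir deg',np.degrees(np.arctan2(vy,vx)))
        q=(W-C)@Rz(a)[:2,:2]; print(q.min(0),q.max(0))
E
```

```text
47.22 [0.35 0.4  0.4 ] F [-0.82 -0.84 -1.47] M [-0.06 -0.09  0.  ] op 0.0006 0.0
side 80 [0, 0, 0, 0, 0, 0, 0, 0, 0, 0, 0, 0, 0, 0, 0, 0]
side 85 [0, 0, 0, 0, 0, 0, 0, 0, 0, 0, 0, 0, 0, 0, 0, 0]
side 88 [0, 0, 0, 0, 0, 0, 0, 0, 0, 0, 0, 0, 0, 0, 0, 0]
side 89 [1, 1, 1, 1, 0, 0, 0, 0, 0, 0, 0, 0, 0, 0, 0, 0]
side 90 [1, 1, 1, 1, 1, 1, 1, 1, 1, 1, 1, 1, 1, 1, 1, 1]
side 91 [1, 1, 1, 1, 1, 1, 1, 1, 1, 1, 1, 1, 1, 1, 1, 1]
side 92 [1, 1, 1, 1, 1, 1, 1, 1, 1, 1, 1, 1, 1, 1, 1, 1]
top 80 [1, 1, 1, 0, 0, 0, 0, 0, 0, 0, 0, 0, 0, 0, 0, 0]
top 85 [1, 1, 1, 1, 1, 1, 1, 1, 0, 1, 1, 0, 0, 0, 0, 0]
top 88 [1, 1, 1, 1, 1, 1, 1, 1, 1, 1, 1, 1, 1, 1, 1, 1]
top 89 [1, 1, 1, 1, 1, 1, 1, 1, 1, 1, 1, 1, 1, 1, 1, 1]
top 90 [1, 1, 1, 1, 1, 1, 1, 1, 1, 1, 1, 1, 1, 1, 1, 1]
top 91 [1, 1, 1, 1, 1, 1, 1, 1, 1, 1, 1, 1, 1, 0, 0, 0]
top 92 [1, 1, 1, 1, 1, 1, 1, 1, 1, 0, 0, 0, 0, 0, 0, 0]
3 [428 111  29  86 664]
blue dir deg -15.076448
[-0.01059999  0.01388104] [0.00599163 0.17454615]
```

```bash
python3 -c "
from rig import robot
print(robot.sign_off())"
```

```text
the job is handed in; nothing more can be done
None
```

The middle-sized door hangs fully home on both pins, swung shut against its bumper, and the job is handed in; on the first approach the door bumped the upper bracket at about 5 N, so I set it back in the rack and gripped it again before hanging it.

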